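# Wedge the printer-stand door open

## Task

Ease the door of the printer-stand cupboard fully open to its stop. Then, holding the dark cast-metal door wedge in the gripper, slide it flat along the table, thin end first, under the door from the inner side and tap it in until it is firmly jammed - feel it bite, but do not overdrive it, or the door is forced off its hinges. Let go and leave the door fully open with the wedge jammed under it, and leave the other things on the table where they are.

Things in the scene. Friction and masses are not known exactly. Their poses are not given: they have to be found in the camera images.
- door (a joint): Opening angle of the cupboard door, rad: 0 shut, 1.571 fully open at its rigid stop. Starts part open (0.75 to 1.1) and stays where left (hinge friction 0.07 N m). The upright hinge is at the end of the cupboard front nearest the robot; the door swings out from the front, then towards the robot.
- leaf: The door's painted steel panel, 190 mm wide, 92 high, 14 thick, 0.45 kg. Origin on the hinge axis at the height of the panel's lower edge, 18 mm above the table. +x out of the inner face, which looks into the cupboard when shut (faces at x = +7 and -7 mm); +y from free edge to hinge (panel at y = -190 to 0 mm); z up. Top edge 110 mm above the table.
- leaf_spot (a point): Lower edge of the panel's inner face, 140 mm from the hinge axis, 18 mm up: a good place to drive the wedge under. Axes as the panel's. The panel hangs on a stiff sprung hinge: lifting it takes its weight (about 5 N), then 40 N more per mm. Jammed means the wedge, let go, bears on it with more than 8 N; beyond 20 N, even for a moment, the hinge is damaged.
- cupboard: White steel printer-stand cupboard, 340 mm deep, 400 wide, 122 high, fixed, with a black printer on it (set back 25 mm from the front, top about 300 mm up). Front looks along its -x; origin at table height under its centre; hinge axis at x = -180, y = +192 mm. The half of the front at +y is the door.
- wedge: Dark cast-metal door wedge lying flat, 150 mm long, 40 wide, 4 thick at the thin end rising evenly to 36 at the heel (12 degrees), about 0.32 kg. Origin at the centre of its underside; thin end to -x, heel to +x, z up. Good grasp: across the 40 mm width, 55 mm from the origin towards the heel (32 mm high there).
- wedge_tip (a point): Middle of the wedge's thin end, on its underside. When it bites, the push along the table rises above its sliding friction by about 0.8 to 1.2 times the force on the panel if the hand keeps the heel from resting on the table, by up to 1.9 times if it rests fully. It stays put when let go, but then settles and keeps most of that force.
- gel_jar: White plastic jar, 60 mm across, 65 mm high, origin under its centre. Leave it alone.
- tape_roll: Roll of paper tape, 60 mm across, 24 mm high, lying flat, origin under its centre. Leave it alone.
- mug: White mug, 80 mm across, 92 mm high, origin under its centre. Leave it alone.
- mouse: Black computer mouse, 100 x 58 x 33 mm, origin under its centre. Leave it alone.
- leaf_free (a point): Top of the panel's free edge (mid-thickness, 190 mm from the hinge, 110 mm up). Along the panel's lower edge runs a black rubber kick strip, part of the panel, 18 mm thick, 188 long. It is screwed fast with its underside 8 to 18 mm above the table, a setting that no reading gives: where the wedge begins to bite must be felt.
Mind the look-alikes: they are no part of the job. Of the things shaped like the wedge, the metal one is meant.

How it is judged:
On the way, in this order (a step that is already met when the one before it is completed fails the run):
1. the door is fully open, within 0.08 rad of its stop (value of joint door above 1.49 rad), for 0.2 s.
2. the wedge, held in the gripper, has its thin end under the panel from the inner side (contact force between the fingers and wedge above 1 N and x of wedge_tip in the frame of leaf below -0.005 m and x of wedge in the frame of leaf above 0.01 m and y of wedge in the frame of leaf between -0.2 and -0.02 m and height (world z) of wedge below 0.008 m), for 0.1 s.
At the end, for the whole second after the job is handed in: The door is within 0.08 rad of its stop; the wedge lies flat on the table (within 0.1 rad), at rest and let go, its thin end at least 8 mm past the mid-plane of the panel and its centre on the inner side, within the panel's width, and presses on the panel with more than 8 N (value of joint door above 1.49 rad and contact force between wedge and leaf above 8 N and x of wedge_tip in the frame of leaf below -0.008 m and x of wedge in the frame of leaf above 0 m and y of wedge in the frame of leaf between -0.2 and -0.02 m and angle between wedge's own z axis and vertical below 0.1 rad and height (world z) of wedge below 0.006 m and linear speed of wedge below 0.01 m/s); the robot touches nothing.
It fails at once if the wedge is overdriven: it presses on the door panel with more than 20 N (contact force between wedge and leaf above 20 N).
It fails at once if another thing on the table is moved by more than 20 mm (distance of any of gel_jar, tape_roll, mug, mouse from where it was at the start of the episode above 0.02 m).
It also fails if it takes over 72 s, if anything falls off the work surface, if the arm or the gripper's body presses on something with over 40 N, if the wrist force passes 120 N, or if a joint passes its speed limit or range.

## Robot

A 7-joint arm with a two-finger parallel gripper is mounted at the origin on the work surface. World frame = base frame: x ahead of the robot, y to its left, z up, the work surface at z = 0. Lengths are in m, angles in rad, forces in N, time in s.
With the tool pointing down it reaches from about 0.35 to 0.9 m from the base axis. Payload 19.9 kg.
Tool frame: the origin (TCP) lies on the centre line of the jaws, within the pads' length; the fingertips stand 17 mm ahead of it and the grasp point (between the pads) lies 2 mm behind it; z points along the fingers, y is the line along which they close (so a half turn about z gives the same grasp; the last joint's range is limited). The gripper opens to 85 mm and grips with 20 to 120 N. Pads are 22 mm wide; open, the fingers measure 114 mm over their backs; the gripper's body (76 mm by 85 mm) begins 54 mm behind the grasp point. The pads swing forward as they close: fully open they stand 13 mm farther back than shut.
Start: joints at [-1.355, 0.417, -0.01, 1.614, 0.005, 1.111, -0.053], TCP at [0.159, 0.604, 0.248] pointing down, gripper open.
Joint ranges: [-2.81, 2.81], [-0.39, 2.02], [-1.27, 1.25], [0.06, 2.57], [-1.19, 4.33], [0.19, 2], [-2.82, 2.82]. Speed limits (rad/s): [1.89, 1.89, 2.39, 2.39, 3.01, 3.01, 3.01].

## Interface

Orientations are given as a unit quaternion [x, y, z, w].
In Python, from plant import ctrl, hand, get_state, vision gives the robot as it stands. Calls block until the motion is done:
- ctrl.move_to(position, orientation): joint-space move of the TCP to a pose.
- ctrl.line_to(position, orientation=None, vel=0.15, guard=None): straight line of the TCP; orientation=None keeps the orientation; vel is the mean speed in m/s. With guard (N) it stops when the force on the tool has changed by that much, and returns True; else False.
- ctrl.goto_joints(angles): joint-space move.
- hand.open_gripper() and hand.close_gripper(grasp_force=None): open the fingers fully, or close them until they stop; grasp_force is the grip in N (None keeps the last).
- ctrl.wait(seconds).
- ctrl.solve_ik(position, orientation): joint angles nearest the present ones, or None.
- get_state(): the state.
- vision.get_image(name): name is "scene" or "top" or "wrist"; returns a dict with "frame" (400x640x3 uint8, red, green, blue), "depth" (400x640 float32, m along the optical axis (not along the pixel's ray), 0 where there is no reading), "fx", "fy", "cx", "cy" (pixels), "rvec" (rotation vector, rad) and "tvec" (3), from world to camera coordinates, as OpenCV has them; the wrist camera has in their place "tool_from_camera" (4x4, takes a point from camera to tool coordinates, whose origin is the TCP and whose axes are the flange's). Camera axes: x right, y down, z forward; pixel columns grow to the right and rows downward; lengths in m; the calibration is good to about 2 mm. The wrist camera is an equidistant fisheye: a pixel r from the principal point sees the ray r / f radians off the axis. A picture is of the moment at which its call begins: read the wrist's pose just before it.
A pose or a line that the arm cannot do raises ctrl.Unreachable and nothing moves.
- ctrl.job_done(): hands the job in; it is judged then, once.
Trained networks look in a picture, given as the dict that the camera call returned (one of the last four; its "shot" number tells which), for a name from the list of things; names that differ only in an ending like _2 or _b are one class to them, and where a whole thing is asked for, a point or a joint stands for the part that bears it (a point fixed in the world has none). Each returns a list of dicts, best first, with "confidence" (0 to 1); they miss things now and then, are a little off and sometimes report something else, mostly with a low value. They report only what shows in the picture. A call takes as long as a camera call. They do not tell look-alikes from the thing itself.
- vision.search_frame(picture, name): "location" ([column, row] in pixels, amid what is visible of it).
- vision.regions_of(picture, name): "pixels" (400x640 bool, what is visible of it) and "location" ([column, row] in pixels, amid what is visible of it).
The state is a dict: "t": time; "q": joint angles; "qvel": joint speeds; "tau": joint torques, N m; "tcp_pos": TCP position; "eef_rot": TCP orientation; "wrist_force": force on the tool from outside, world axes, zero at the start; "wrist_torque": the same for the moment, N m; "opening": finger opening in m; "finger_force": force on a finger pad.
Only numpy, scipy, OpenCV 4.12 (cv2) and the standard library are available. Lean on these libraries where they do the work, as an engineer would, in place of code of your own. Each camera call takes 0.05 s, during which the arm holds its last target. There are 200 camera calls.

## Working session

There is one attempt and no reset: what is moved stays moved. The work goes in short steps, each a Python script; the robot and the scene stay as the last script left them, time stands still between calls to the robot, and variables do not carry over. Pictures are saved under pics/ and viewed, at most 10 in all, crops included, and the job is handed in when it is done.

```bash
mkdir -p pics; ls; cat > h.py <<'E'
import numpy as np, cv2
from scipy.spatial.transform import Rotation as R
from plant import ctrl, hand, get_state, vision
def cloud(p):
    """world points HxWx3 for a fixed camera"""
    v,u=np.mgrid[:400,:640]; d=p["depth"]
    c=np.stack([(u-p["cx"])/p["fx"]*d,(v-p["cy"])/p["fy"]*d,d],-1)
    M=R.from_rotvec(np.ravel(p["rvec"])).as_matrix()
    w=(c-np.ravel(p["tvec"]))@M
    w[d<=0]=np.nan
    return w
def save(p,n): cv2.imwrite(f"pics/{n}.png",cv2.cvtColor(p["frame"],cv2.COLOR_RGB2BGR))
E
python3 - <<'E'
from h import *
np.set_printoptions(precision=3,suppress=True)
for cam in ("scene","top"):
    p=vision.get_image(cam); save(p,cam+"0"); W=cloud(p)
    print(cam)
    for n in ("wedge","leaf","cupboard","gel_jar","tape_roll","mug","mouse"):
        for r in vision.regions_of(p,n)[:4]:
            m=r["pixels"]; q=W[m]; q=q[~np.isnan(q[:,0])]
            if len(q)<5: print(n,r["confidence"],r["location"],"no depth");continue
            print(n,round(r["confidence"],2),np.round(r["location"]),len(q),np.median(q,0),np.percentile(q,3,axis=0),np.percentile(q,97,axis=0),np.median(p["frame"][m],0))
s=get_state(); print(s)
E
```

```text
pics
scene
wedge 0.92 [279. 245.] 761 [ 0.53  -0.158  0.017] [ 0.448 -0.194  0.001] [ 0.581 -0.119  0.034] [63. 67. 68.]
wedge 0.63 [343. 196.] 420 [0.572 0.098 0.09 ] [0.483 0.074 0.02 ] [0.604 0.203 0.111] [89. 92. 94.]
wedge 0.57 [185. 250.] 830 [ 0.348 -0.326  0.016] [ 0.312 -0.379  0.   ] [ 0.38  -0.246  0.034] [ 25. 122.  50.]
wedge 0.57 [263. 209.] 392 [ 0.372 -0.061  0.019] [ 0.318 -0.103  0.003] [0.4   0.026 0.035] [167.  18.  15.]
leaf 0.96 [343. 190.] 399 [0.57  0.103 0.094] [0.486 0.074 0.025] [0.603 0.199 0.111] [91. 94. 97.]
leaf 0.44 [360. 266.] 344 [ 0.755 -0.088  0.019] [ 0.732 -0.112  0.004] [ 0.782 -0.058  0.025] [148. 148. 137.]
cupboard 0.79 [425. 149.] 16190 [0.702 0.28  0.196] [0.486 0.231 0.034] [0.85  0.547 0.299] [71. 73. 75.]
gel_jar 0.72 [180. 308.] 931 [ 0.546 -0.472  0.045] [ 0.51  -0.492  0.005] [ 0.558 -0.443  0.066] [161. 159. 154.]
mug 0.86 [125. 283.] 1918 [ 0.405 -0.518  0.058] [ 0.342 -0.553  0.001] [ 0.42  -0.465  0.091] [136. 138. 131.]
mouse 0.85 [251. 323.] 1039 [ 0.693 -0.389  0.03 ] [ 0.633 -0.415  0.007] [ 0.725 -0.355  0.034] [23. 23. 25.]
[... 775 characters left out ...]

mug 0.79 [446. 247.] 574 [ 0.379 -0.521  0.038] [ 0.344 -0.549  0.   ] [ 0.415 -0.462  0.092] [100.5  99.   97. ]
mouse 0.57 [400. 169.] 382 [ 0.671 -0.374  0.029] [ 0.627 -0.404  0.012] [ 0.716 -0.345  0.037] [51. 49. 50.]
{'t': 0.8, 'q': array([-1.356,  0.417, -0.01 ,  1.614,  0.005,  1.111, -0.053]), 'qvel': array([-0.001,  0.003, -0.   , -0.001, -0.001, -0.   , -0.   ]), 'tau': array([  0.   , -86.414,   0.678, -43.521,   0.019,   0.002,  -0.   ]), 'tcp_pos': array([0.159, 0.605, 0.248]), 'eef_rot': array([ 0.128,  0.992, -0.   ,  0.   ]), 'wrist_force': array([-0.215,  0.666, -0.308]), 'wrist_torque': array([ 0.037, -0.019, -0.043]), 'finger_force': 0.0, 'opening': 0.08541708575078963}
```

View pics/top0.png

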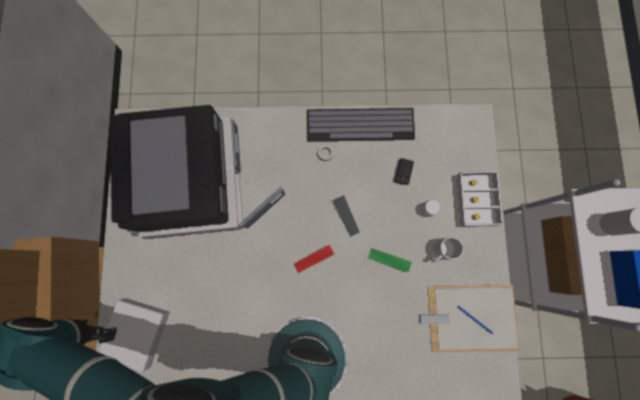

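View pics/scene0.png

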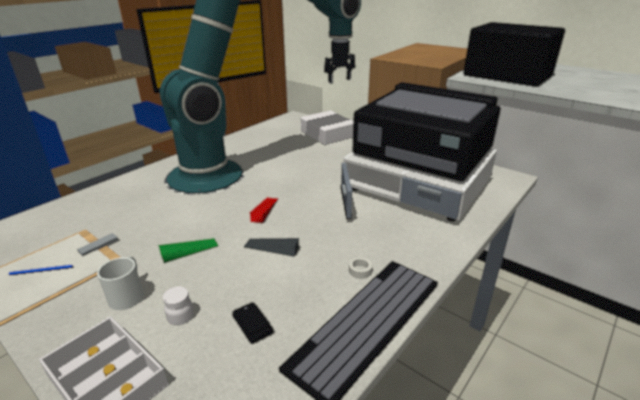

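```bash
cat >> h.py <<'E'
def rect(q):
    c,s,a=cv2.minAreaRect((q[:,:2]*1000).astype(np.float32)); b=cv2.boxPoints((c,s,a)); return np.array(c)/1000,np.array(s),b/1000
def pts(W,m):
    q=W[m]; return q[~np.isnan(q[:,0])]
def fit(q):
    c=np.median(q[:,:2],0); d=np.linalg.svd(q[:,:2]-q[:,:2].mean(0),full_matrices=False)[2][0]
    return q[:,:2].mean(0),d
E
python3 - <<'E'
from h import *
np.set_printoptions(precision=4,suppress=True)
for cam in ("top","scene"):
    p=vision.get_image(cam); W=cloud(p); print(cam)
    x,y,z=W[...,0],W[...,1],W[...,2]
    # dark wedge by location
    m=(x>.42)&(x<.6)&(y>-.22)&(y<-.09)&(z>.006)&(z<.045); q=W[m]
    c,d=fit(q); 
    A=np.c_[q[:,:2]-c,np.ones(len(q))]; g=np.linalg.lstsq(A,q[:,2],rcond=None)[0]
    t=(q[:,:2]-c)@d; print("wedge",rect(q),c,d,"grad",g, np.percentile(t,[0,2,98,100]))
    m=(z>.1)&(z<.118)&(x>.4)&(x<.63)&(y>.05)&(y<.23); q=W[m]; c,d=fit(q); t=(q[:,:2]-c)@d
    print("leaf",len(q),c,d,c+d*t.min(),c+d*t.max(),t.max()-t.min())
    m=(z>.116)&(z<.128)&(y>.15)&(y<.6)&(x>.4)&(x<.9); q=W[m]
    print("cup top",len(q),rect(q))
    m=(z>.285)&(z<.31)&(y>.15)&(y<.6)&(x>.4)&(x<.9); q=W[m]; print("printer",rect(q))
E
```

```text
top
wedge (array([ 0.511 , -0.1583]), array([114.7093, 162.3257]), array([[ 0.4244, -0.2071],
       [ 0.5859, -0.2236],
       [ 0.5975, -0.1095],
       [ 0.436 , -0.093 ]], dtype=float32)) [ 0.5148 -0.1522] [-0.9193 -0.3935] grad [0.1749 0.0477 0.0202] [-0.0796 -0.0655  0.0713  0.0928]
leaf 256 [0.5355 0.1497] [-0.6692  0.7431] [0.5997 0.0785] [0.471  0.2214] 0.1922895886816412
cup top 1339 (array([0.6491, 0.4109]), array([402.7867, 346.199 ]), array([[0.4348, 0.5677],
       [0.4619, 0.2225],
       [0.8635, 0.2541],
       [0.8364, 0.5992]], dtype=float32))
printer (array([0.6497, 0.4499]), array([340.3847, 278.0463]), array([[0.4628, 0.5656],
       [0.4991, 0.2899],
       [0.8366, 0.3343],
       [0.8003, 0.61  ]], dtype=float32))
scene
wedge (array([ 0.5105, -0.1559]), array([146.5394,  46.2769]), array([[ 0.434 , -0.1639],
       [ 0.4525, -0.2063],
       [ 0.5869, -0.148 ],
       [ 0.5684, -0.1055]], dtype=float32)) [ 0.5293 -0.1541] [0.932  0.3624] grad [0.0587 0.2135 0.0197] [-0.0918 -0.0779  0.0538  0.0556]
leaf 175 [0.541  0.1444] [ 0.6539 -0.7566] [0.4676 0.2294] [0.601 0.075] 0.2039736183846796
cup top 1414 (array([0.6482, 0.4087]), array([402.5299, 346.2181]), array([[0.4324, 0.5633],
       [0.463 , 0.2184],
       [0.8639, 0.254 ],
       [0.8333, 0.5989]], dtype=float32))
printer (array([0.6465, 0.4654]), array([340.1404, 231.3948]), array([[0.4648, 0.5618],
       [0.4902, 0.3318],
       [0.8283, 0.3691],
       [0.8029, 0.5991]], dtype=float32))
```

```bash
cat >> h.py <<'E'
H=np.array([.4727,.2142]); A0=np.deg2rad(4.9)
def down(a): return np.array([np.cos(a/2),np.sin(a/2),0,0])
def door_pose(th,r,off,z):
    a=A0-th; u=np.array([np.cos(a),np.sin(a)]); n=np.array([-u[1],u[0]])
    return np.r_[H+r*u+off*n,z], np.arctan2(n[1],n[0])
E
python3 - <<'E'
from h import *
np.set_printoptions(precision=4,suppress=True)
s=get_state(); p=s["tcp_pos"].copy(); p[2]=.45
P,a=door_pose(.91,.15,.055,.42)
def q(a): 
    return down(a)
best=None
j=ctrl.solve_ik(P,q(a)); j2=ctrl.solve_ik(P,q(a+np.pi)); print(j,j2)
P0,a0=door_pose(1.571,.15,.1,.05); print(ctrl.solve_ik(P0,q(a0)),ctrl.solve_ik(P0,q(a0+np.pi)))
ctrl.line_to(p,vel=.3); print(get_state()["t"])
hand.close_gripper(20)
E
```

```text
[-0.7504  0.3842  0.6781  1.3693 -0.2386  1.4702 -0.909 ] [-0.5057  0.34    0.3194  1.3605 -0.1056  1.4578  2.1256]
[-0.6206  0.6953  0.5941  1.8504 -0.545   0.7639 -1.2149] [-0.3514  0.6206  0.228   1.8412 -0.2048  0.7025  1.6485]
1.725
```

```bash
python3 - <<'E'
from h import *
np.set_printoptions(precision=4,suppress=True)
P,a=door_pose(.91,.15,.055,.42); ctrl.move_to(P,down(a)); print(get_state()["t"],get_state()["q"])
P[2]=.085; print(ctrl.line_to(P,vel=.2,guard=15)); print(get_state()["t"],get_state()["tcp_pos"],get_state()["wrist_force"])
for th in (1.0,1.15,1.3,1.45,1.57,1.62):
    P,a=door_pose(th,.15,.03 if th<1.5 else .02,.085)
    g=ctrl.line_to(P,down(a),vel=.05,guard=8)
    s=get_state(); print(th,g,s["t"],s["tcp_pos"],s["wrist_force"])
    if g: break
p=vision.get_image("top"); save(p,"top1"); W=cloud(p); x,y,z=W[...,0],W[...,1],W[...,2]
for r in vision.regions_of(p,"leaf")[:2]:
    m=r["pixels"]&(z>.1)&(z<.118)&(x<.62)&(y<.24); q=W[m]
    if len(q)>20:
        c,d=fit(q); t=(q[:,:2]-c)@d; print("leaf",r["confidence"],len(q),c,d,c+d*t.min(),c+d*t.max())
E
```

```text
4.8083 [-0.7505  0.3841  0.6757  1.3691 -0.238   1.4701 -0.9092]
False
6.6333 [0.6154 0.1415 0.0859] [0.2415 0.4124 0.55  ]
1.0 False 7.5583 [0.5881 0.1139 0.085 ] [-0.1305  0.319  -0.2055]
1.15 False 8.1667 [0.5719 0.0979 0.085 ] [-0.3571  0.5648  0.1451]
1.3 False 8.775 [0.5533 0.0844 0.0851] [ 0.1432 -0.4392 -0.1179]
1.45 False 9.3833 [0.5331 0.0738 0.0851] [ 0.3379 -0.3611  0.21  ]
1.57 False 10.1 [0.5057 0.0667 0.0851] [-0.121  -0.2692 -0.8175]
1.62 True 10.3333 [0.5002 0.0654 0.0856] [12.4155  2.7071 -1.8831]
```

View pics/top1.png

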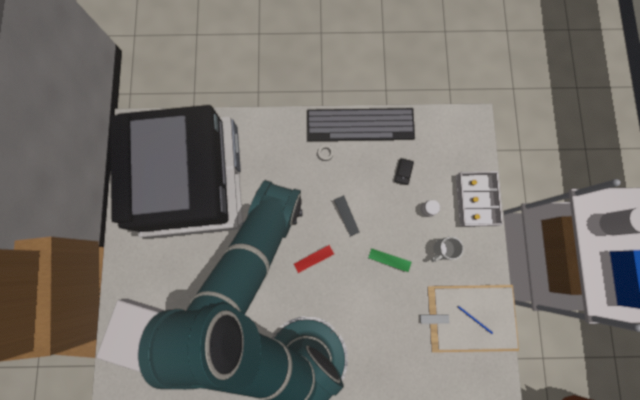

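```bash
python3 - <<'E'
from h import *
np.set_printoptions(precision=4,suppress=True)
s=get_state(); p=s["tcp_pos"]; ctrl.line_to(p+[.04,.003,0],vel=.1); 
p=get_state()["tcp_pos"].copy(); p[2]=.16; ctrl.line_to(p,vel=.25); hand.open_gripper()
a=.399; C=np.array([.509,-.156])+.055*np.array([np.cos(a),np.sin(a)])
ctrl.line_to(np.r_[C,.13],down(a),vel=.25)
p=vision.get_image("top"); save(p,"top2"); W=cloud(p); x,y,z=W[...,0],W[...,1],W[...,2]
m=(z>.1)&(z<.118)&(x>.42)&(x<.54)&(y<.235)&(y>0); q=W[m]; c,d=fit(q); t=(q[:,:2]-c)@d; print("leaf",len(q),c,d,c+d*t.min(),c+d*t.max())
p=vision.get_image("scene"); save(p,"scene2")
s=get_state(); print(s["t"],s["tcp_pos"],s["q"],s["wrist_force"])
print(ctrl.line_to(np.r_[C,.021],vel=.1,guard=12)); s=get_state(); print(s["t"],s["tcp_pos"],s["wrist_force"])
E
```

```text
leaf 237 [0.4818 0.1366] [ 0.0635 -0.998 ] [0.4756 0.2343] [0.4881 0.037 ]
13.3167 [ 0.5599 -0.1331  0.1301] [-0.3447  0.5646  0.6923  1.8566 -0.4577  0.8851 -0.6018] [ 0.5397  0.3033 -0.1063]
False
14.5583 [ 0.5601 -0.1347  0.0216] [-0.1751 -0.1168  0.4632]
```

```bash
python3 - <<'E'
from h import *
np.set_printoptions(precision=4,suppress=True)
p=vision.get_image("scene"); cv2.imwrite("pics/s3.png",cv2.resize(cv2.cvtColor(p["frame"][120:300,200:420],cv2.COLOR_RGB2BGR),None,fx=3,fy=3))
E
```

```text
(no output)
```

View pics/s3.png

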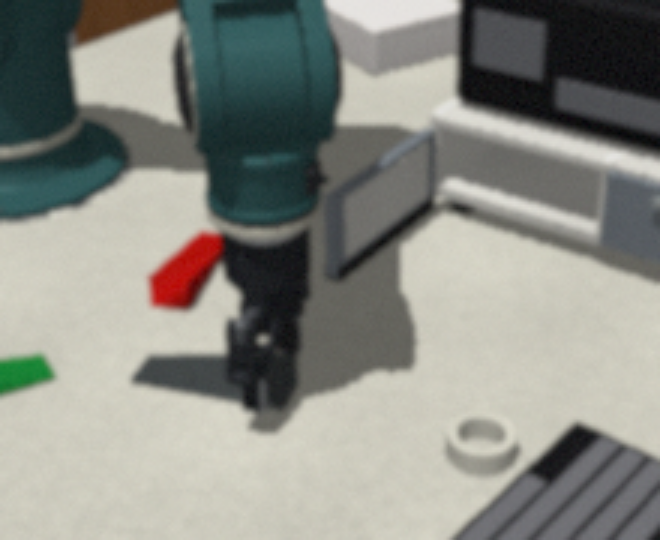

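The crop shows the open jaws astride the dark wedge near its heel, around (265,370). The door stands open with its kick strip at about (380,230). Next I grasp the wedge, carry it to the inner side and set it down.

```bash
python3 - <<'E'
from h import *
np.set_printoptions(precision=4,suppress=True)
def st(k): s=get_state(); print(k,round(s["t"],2),s["tcp_pos"],s["wrist_force"],s["wrist_torque"],"op",round(s["opening"],4),"ff",round(s["finger_force"],1)); return s
hand.close_gripper(70); s=st("grip"); z0=s["tcp_pos"][2]
p=s["tcp_pos"].copy(); p[2]+=.02; ctrl.line_to(p,vel=.1); st("lift")
P,a=door_pose(1.571,.14,.165,p[2])
ctrl.line_to(np.r_[.644,-.10,p[2]],down(a),vel=.2)
ctrl.line_to(P,down(a),vel=.2); ctrl.wait(.2); s=st("pre")
P[2]=z0-.001; print(ctrl.line_to(P,vel=.02,guard=3)); st("down")
p=vision.get_image("scene"); cv2.imwrite("pics/s4.png",cv2.resize(cv2.cvtColor(p["frame"][120:300,250:470],cv2.COLOR_RGB2BGR),None,fx=3,fy=3))
print("z0",z0)
E
```

```text
grip 15.1 [ 0.5598 -0.1346  0.0214] [-0.8922  0.9053  6.9629] [ 0.2505  0.4169 -0.0343] op 0.0391 ff 71.0
lift 15.45 [ 0.5601 -0.1345  0.0418] [-0.6374  0.067  -3.863 ] [ 0.0759 -0.1347 -0.0379] op 0.0389 ff 70.7
pre 17.35 [0.6491 0.0875 0.0415] [-0.4737  0.4445 -2.8008] [-0.0259 -0.1277  0.0122] op 0.0388 ff 70.6
True
down 18.27 [0.6489 0.0887 0.0214] [-1.1984  0.0029  8.0256] [ 0.1195  0.2647 -0.0372] op 0.0391 ff 71.7
z0 0.02139306893549903
```

View pics/s4.png

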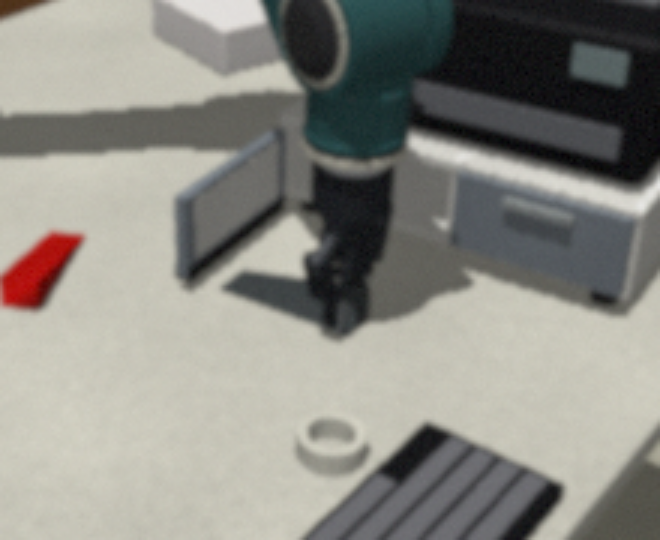

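The wedge is flat in front of the door, with its thin end at (225,288) in the crop. I ease the heel's load slightly and slide in until it bites.

```bash
cat >> h.py <<'E'
N=np.array([np.cos(A0),np.sin(A0)])
def st(k,n=1):
    ss=[]
    for i in range(n):
        s=get_state(); ss.append(np.r_[s["wrist_force"][:2]@N,s["wrist_force"][2]])
        if n>1: ctrl.wait(.03)
    f=np.mean(ss,0); off=(s["tcp_pos"][:2]-H)@N
    print(k,round(s["t"],2),"off %.5f z %.5f fn %.2f fz %.2f ff %.1f"%(off,s["tcp_pos"][2],f[0],f[1],s["finger_force"])); return off,f
def to(off,z,**k):
    P,a=door_pose(1.571,.14,off,z); return ctrl.line_to(P,down(a),**k)
E
python3 - <<'E'
from h import *
z=.0214
for dz in (.0003,.0006,.0009): 
    to(.165,z+dz,vel=.02); st("dz %g"%dz,4)
z=z+.0006
to(.155,z,vel=.03); st("s1"); to(.145,z,vel=.03); st("s2"); to(.135,z,vel=.03); st("s3"); st("s3",4)
g=to(.07,z,vel=.008,guard=4.5); print(g); st("bite"); st("bite",5)
E
```

```text
dz 0.0003 18.68 off 0.16486 z 0.02151 fn -0.42 fz -2.65 ff 70.7
dz 0.0006 19.06 off 0.16495 z 0.02197 fn -0.29 fz -3.20 ff 70.7
dz 0.0009 19.44 off 0.16495 z 0.02229 fn -0.11 fz -3.06 ff 70.7
s1 19.96 off 0.15493 z 0.02210 fn 1.18 fz -2.06 ff 70.7
s2 20.44 off 0.14496 z 0.02207 fn -0.11 fz -2.74 ff 70.7
s3 20.93 off 0.13495 z 0.02209 fn 0.48 fz -3.28 ff 70.7
s3 21.02 off 0.13513 z 0.02206 fn -0.06 fz -3.26 ff 70.7
True
bite 25.82 off 0.09381 z 0.02173 fn 2.54 fz -3.88 ff 70.7
bite 25.95 off 0.09384 z 0.02152 fn 3.54 fz -3.66 ff 70.8
```

```bash
python3 - <<'E'
from h import *
z=.022; o=.0938
for i in range(12):
    o-=.0002; to(o,z,vel=.005); off,f=st("cmd %.4f"%o,5)
    if f[0]>9.5: break
E
```

```text
cmd 0.0936 26.38 off 0.09362 z 0.02194 fn 4.84 fz -5.00 ff 70.8
cmd 0.0934 26.79 off 0.09338 z 0.02200 fn 4.39 fz -5.74 ff 70.8
cmd 0.0932 27.21 off 0.09319 z 0.02202 fn 4.90 fz -5.71 ff 70.9
cmd 0.0930 27.62 off 0.09301 z 0.02201 fn 4.31 fz -6.08 ff 70.9
cmd 0.0928 28.04 off 0.09282 z 0.02203 fn 4.96 fz -6.22 ff 70.9
cmd 0.0926 28.46 off 0.09267 z 0.02204 fn 5.37 fz -6.27 ff 70.9
cmd 0.0924 28.88 off 0.09251 z 0.02205 fn 5.49 fz -6.39 ff 70.9
cmd 0.0922 29.29 off 0.09229 z 0.02202 fn 5.94 fz -5.99 ff 70.9
cmd 0.0920 29.71 off 0.09215 z 0.02207 fn 6.33 fz -6.23 ff 70.9
cmd 0.0918 30.12 off 0.09199 z 0.02207 fn 6.22 fz -6.10 ff 70.9
cmd 0.0916 30.54 off 0.09184 z 0.02210 fn 6.07 fz -6.51 ff 70.9
cmd 0.0914 30.96 off 0.09165 z 0.02209 fn 6.48 fz -6.38 ff 70.9
```

```bash
python3 - <<'E'
from h import *
z=.0215; o=.0914
to(o,z,vel=.005); st("low",5)
for i in range(16):
    o-=.0003; to(o,z,vel=.006); off,f=st("cmd %.4f"%o,4)
    if f[0]>11: break
E
```

```text
low 31.38 off 0.09170 z 0.02169 fn 6.19 fz -3.92 ff 70.9
cmd 0.0911 31.76 off 0.09152 z 0.02174 fn 6.63 fz -4.62 ff 70.9
cmd 0.0908 32.14 off 0.09124 z 0.02174 fn 6.86 fz -4.51 ff 70.9
cmd 0.0905 32.52 off 0.09100 z 0.02178 fn 7.07 fz -4.87 ff 70.9
cmd 0.0902 32.91 off 0.09073 z 0.02178 fn 7.40 fz -4.74 ff 70.9
cmd 0.0899 33.29 off 0.09047 z 0.02179 fn 7.83 fz -4.74 ff 70.9
cmd 0.0896 33.67 off 0.09024 z 0.02182 fn 8.28 fz -4.72 ff 70.9
cmd 0.0893 34.06 off 0.09000 z 0.02183 fn 8.64 fz -4.72 ff 70.9
cmd 0.0890 34.44 off 0.08975 z 0.02184 fn 8.47 fz -4.62 ff 70.9
cmd 0.0887 34.83 off 0.08949 z 0.02185 fn 9.02 fz -5.39 ff 70.9
cmd 0.0884 35.21 off 0.08923 z 0.02187 fn 9.31 fz -5.43 ff 70.8
cmd 0.0881 35.59 off 0.08897 z 0.02189 fn 9.51 fz -5.01 ff 70.8
cmd 0.0878 35.98 off 0.08872 z 0.02189 fn 9.99 fz -6.18 ff 70.8
cmd 0.0875 36.36 off 0.08851 z 0.02193 fn 10.70 fz -5.55 ff 70.8
cmd 0.0872 36.74 off 0.08826 z 0.02194 fn 10.50 fz -5.57 ff 70.8
cmd 0.0869 37.12 off 0.08799 z 0.02196 fn 10.72 fz -5.62 ff 70.8
cmd 0.0866 37.51 off 0.08773 z 0.02198 fn 11.02 fz -5.89 ff 70.8
```

```bash
python3 - <<'E'
from h import *
z=.0215; o=.0866
for i in range(8):
    o-=.0005; to(o,z,vel=.008); off,f=st("cmd %.4f"%o,3)
    if f[0]>12.7: break
for z in (.0212,.0209,.0206): to(o,z,vel=.005); off,f=st("z %.4f"%z,3)
p=vision.get_image("scene"); cv2.imwrite("pics/s5.png",cv2.resize(cv2.cvtColor(p["frame"][140:270,290:440],cv2.COLOR_RGB2BGR),None,fx=4,fy=4))
E
```

```text
cmd 0.0861 37.86 off 0.08730 z 0.02200 fn 11.28 fz -5.96 ff 70.9
cmd 0.0856 38.21 off 0.08685 z 0.02200 fn 11.87 fz -5.88 ff 70.9
cmd 0.0851 38.56 off 0.08646 z 0.02205 fn 12.15 fz -6.11 ff 70.9
cmd 0.0846 38.91 off 0.08604 z 0.02206 fn 12.77 fz -6.33 ff 70.9
z 0.0212 39.26 off 0.08607 z 0.02183 fn 12.55 fz -5.30 ff 71.0
z 0.0209 39.61 off 0.08614 z 0.02161 fn 12.58 fz -4.26 ff 71.1
z 0.0206 39.96 off 0.08615 z 0.02144 fn 11.81 fz -0.74 ff 71.6
```

View pics/s5.png

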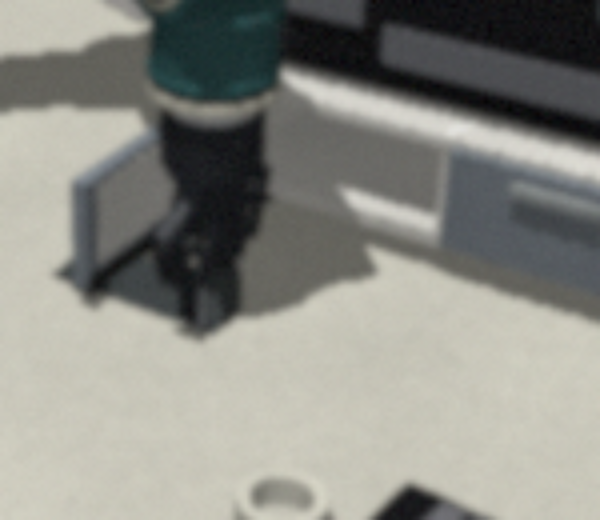

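```bash
python3 - <<'E'
from h import *
z=.0206; o=.0846
for i in range(8):
    o-=.0003; to(o,z,vel=.008); off,f=st("cmd %.4f"%o,3)
    if f[0]>14.3: break
E
```

```text
cmd 0.0843 40.36 off 0.08605 z 0.02146 fn 13.32 fz -1.53 ff 71.4
cmd 0.0840 40.71 off 0.08583 z 0.02148 fn 13.46 fz -2.97 ff 71.3
cmd 0.0837 41.06 off 0.08555 z 0.02147 fn 14.09 fz -2.42 ff 71.3
cmd 0.0834 41.41 off 0.08529 z 0.02150 fn 14.80 fz -2.39 ff 71.3
```

```bash
python3 - <<'E'
from h import *
for o in (.0842,.0849): to(o,.0208,vel=.008); st("rel %.4f"%o,3)
hand.open_gripper(); st("open",3)
p=get_state()["tcp_pos"].copy(); q=p.copy(); q[2]=.17; ctrl.line_to(q,vel=.15); st("up",3)
to(.16,.17,vel=.2)
p=vision.get_image("top"); save(p,"top6"); W=cloud(p); x,y,z=W[...,0],W[...,1],W[...,2]
m=(z>.1)&(z<.118)&(x>.42)&(x<.54)&(y<.235)&(y>0); Q=W[m]; c,d=fit(Q); print("leaf",len(Q),c,d)
p=vision.get_image("scene"); cv2.imwrite("pics/s6.png",cv2.resize(cv2.cvtColor(p["frame"][140:270,290:440],cv2.COLOR_RGB2BGR),None,fx=4,fy=4))
W=cloud(p); x,y,z=W[...,0],W[...,1],W[...,2]
m=(x>.5)&(x<.66)&(y>.0)&(y<.16)&(z>.008)&(z<.045); Q=W[m]; print(rect(Q),"heel off",np.percentile((Q[:,:2]-H)@N,[2,50,98,100]),np.percentile(Q[:,2],[50,98]))
print(get_state()["t"])
E
```

```text
rel 0.0842 41.76 off 0.08535 z 0.02143 fn 9.66 fz -1.53 ff 71.5
rel 0.0849 42.11 off 0.08536 z 0.02141 fn 3.74 fz 5.46 ff 72.2
open 42.73 off 0.08477 z 0.02074 fn 0.32 fz -0.22 ff 0.0
up 43.98 off 0.08436 z 0.16913 fn 0.11 fz -0.36 ff 0.0
leaf 164 [0.4834027  0.09147129] [-0.07429199  0.99723653]
(array([0.54469287, 0.07909386]), array([91.66607666, 45.70558548]), array([[0.4973538 , 0.09863684],
       [0.50059694, 0.05304646],
       [0.59203196, 0.05955087],
       [0.5887888 , 0.10514125]], dtype=float32)) heel off [0.01841433 0.07394489 0.10488755 0.10609824] [0.02303102 0.03450339]
44.6333
```

View pics/s6.png

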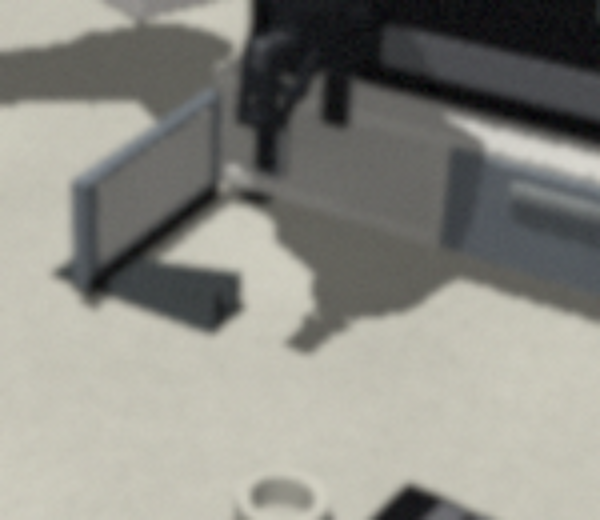

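```bash
python3 - <<'E'
from h import *
hand.close_gripper(20)
to(.145,.17,vel=.2); to(.145,.024,vel=.15); st("dn",4)
print(to(.09,.024,vel=.015,guard=4)); off,f=st("touch",3)
o=off
for i in range(14):
    o-=.0003; to(o,.024,vel=.008); off,f=st("cmd %.4f"%o,3)
    if f[0]>15: break
E
```

```text
dn 46.88 off 0.14553 z 0.02496 fn 0.15 fz 0.11 ff 0.0
True
touch 49.08 off 0.11284 z 0.02384 fn 1.71 fz 1.56 ff 1.3
cmd 0.1125 49.42 off 0.11274 z 0.02400 fn 5.32 fz -0.93 ff 2.6
cmd 0.1122 49.77 off 0.11272 z 0.02405 fn 7.57 fz -2.44 ff 3.6
cmd 0.1119 50.12 off 0.11269 z 0.02410 fn 9.02 fz -3.82 ff 4.6
cmd 0.1116 50.48 off 0.11262 z 0.02422 fn 10.44 fz -4.05 ff 5.2
cmd 0.1113 50.83 off 0.11250 z 0.02426 fn 11.21 fz -4.06 ff 5.7
cmd 0.1110 51.17 off 0.11239 z 0.02435 fn 11.59 fz -4.80 ff 6.1
cmd 0.1107 51.52 off 0.11222 z 0.02441 fn 13.30 fz -4.36 ff 6.5
cmd 0.1104 51.88 off 0.11204 z 0.02445 fn 14.25 fz -4.38 ff 6.8
cmd 0.1101 52.23 off 0.11183 z 0.02447 fn 13.84 fz -4.44 ff 7.1
cmd 0.1098 52.58 off 0.11163 z 0.02453 fn 15.37 fz -4.73 ff 7.3
```

```bash
python3 - <<'E'
from h import *
o=.1098
for z in (.0235,.0230): to(o,z,vel=.008); off,f=st("z",3)
z=.0230
for i in range(9):
    if f[0]>17.2: break
    o-=.0003; z-=.0001; to(o,z,vel=.008); off,f=st("cmd %.4f"%o,3)
E
```

```text
z 52.92 off 0.11167 z 0.02410 fn 15.07 fz -2.74 ff 7.4
z 53.27 off 0.11172 z 0.02383 fn 13.00 fz 1.16 ff 6.5
cmd 0.1095 53.62 off 0.11171 z 0.02386 fn 14.98 fz 1.23 ff 7.3
cmd 0.1092 53.98 off 0.11170 z 0.02386 fn 15.93 fz 1.07 ff 8.1
cmd 0.1089 54.33 off 0.11162 z 0.02385 fn 17.28 fz 1.24 ff 8.7
```

```bash
python3 - <<'E'
from h import *
to(.116,.0230,vel=.02); ctrl.wait(.2); st("off",3)
to(.1116,.0230,vel=.02)
for o in (.1106,.1101,.1096,.1092,.1089,.1086):
    to(o,.0228,vel=.01); off,f=st("cmd %.4f"%o,3)
    if f[0]>16.3: break
E
```

```text
off 55.13 off 0.11587 z 0.02299 fn -0.24 fz -0.18 ff 0.0
cmd 0.1106 55.85 off 0.11181 z 0.02327 fn 10.36 fz -4.18 ff 5.1
cmd 0.1101 56.2 off 0.11171 z 0.02342 fn 12.70 fz -4.08 ff 6.2
cmd 0.1096 56.55 off 0.11153 z 0.02355 fn 14.03 fz -4.50 ff 7.0
cmd 0.1092 56.9 off 0.11131 z 0.02363 fn 15.46 fz -4.84 ff 7.5
cmd 0.1089 57.25 off 0.11114 z 0.02369 fn 15.69 fz -4.53 ff 7.8
cmd 0.1086 57.6 off 0.11089 z 0.02369 fn 15.26 fz -4.58 ff 8.0
```

```bash
python3 - <<'E'
from h import *
to(.15,.0237,vel=.06); st("back",3); to(.15,.2,vel=.2)
p=vision.get_image("top"); W=cloud(p); x,y,z=W[...,0],W[...,1],W[...,2]
m=(z>.1)&(z<.118)&(x>.42)&(x<.54)&(y<.235)&(y>0); Q=W[m]; c,d=fit(Q); print("leaf",len(Q),c,d)
p=vision.get_image("scene"); W=cloud(p); x,y,z=W[...,0],W[...,1],W[...,2]
m=(x>.5)&(x<.66)&(y>.0)&(y<.16)&(z>.008)&(z<.045); Q=W[m]; print("heel off",np.percentile((Q[:,:2]-H)@N,[98,100]),np.percentile(Q[:,2],98))
print(get_state()["t"]); print(ctrl.job_done())
E
```

```text
back 58.54 off 0.14961 z 0.02362 fn 0.13 fz 0.36 ff 0.0
leaf 148 [0.4840729  0.08874413] [ 0.08133071 -0.99668717]
heel off [0.10379234 0.10526543] 0.035263326173172974
59.7083
the job is handed in; nothing more can be done
None
```

The job was handed in at 59.7 s. The door is fully open at its stop, and the wedge is jammed flat under it from the inner side and let go. The force on the panel was never read directly. From the push forces I put it at roughly 12 to 17 N, inside the 8 to 20 N window but with some uncertainty at both ends. No verdict came back.

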